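# Index the frame stub, flip its kickstand and hold it upright

## Robot

A 6-joint arm with a two-finger parallel gripper is mounted at the origin on a cart in front of the work surface, level with it; the furniture and walls round the work are solid. World frame = base frame: x ahead of the robot, y to its left, z up, the work surface at z = 0. Lengths are in m, angles in rad, forces in N, time in s.
With the tool pointing down it reaches from about 0.25 to 0.775 m from the base axis. Payload 4 kg.
Tool frame: the origin (TCP) lies on the centre line of the jaws, within the pads' length; the fingertips stand 8 mm ahead of it and the grasp point (between the pads) lies 11 mm behind it; z points along the fingers, y is the direction in which the jaws open and shut (so a half turn about z gives the same grasp; the last joint's range is limited). The gripper opens to 94 mm and grips with 3 to 60 N. Pads are 16 mm wide; open, the fingers measure 119 mm over their backs; the gripper's body (75 mm by 177 mm) begins 78 mm behind the grasp point.
Start: joints at [1.201, 0.087, 1.371, -0, 1.684, -0.103], TCP at [0.145, 0.531, 0.214] pointing down, gripper open.
Joint ranges: [-3.1, 3.1], [-0.76, 2.03], [0.27, 2.55], [-1.08, 4.22], [0.17, 2.65], [-2.57, 2.57]. Speed limits (rad/s): [2.79, 2.79, 3.14, 3.14, 3.14, 3.14].

## Interface

Orientations are given as [roll, pitch, yaw] about the fixed x, y, z axes, in that order (R = Rz(yaw) Ry(pitch) Rx(roll)).
In Python, from bench import robot gives the robot as it stands.
- The arm moves only by the shell command python3 -m crank 'ROWS' [OPENING]. ROWS is JSON, a list of rows, each a list of 4 numbers: the shift along the tool's x, y, z scaled (see below), then the turn about the tool's z scaled (see below). A call has exactly 10 rows; each row shifts and turns the commanded pose from where the row before left it, along the tool's axes as they then stand; what a row does not reach is not made up. The controller multiplies each number of a shift by 0.2 m and each number of a turn by pi/2 rad. A row lasts 1/8 s, in which the tool goes at most 62.5 mm and 10.7 degrees, less where a joint would pass 70% of its speed; a pose out of reach is approached as far as the arm can. A call with a number of a shift or a turn outside -1 to 1 is refused whole. A call with a gripper value outside its range is refused whole. OPENING is the gripper command: -1 is fully open, 1 is shut, values between are in proportion, set as the call begins (- or left out, the last holds). The fingers move at their own pace and stop on an object; the grip force is fixed at half the most. Time passes only in rows, so rows that do not move let the fingers close, or fill a call up. It gives the time, the measured TCP pose, the force and the opening at its end, in the units of the state.
- robot.get_obs(): the state, without advancing time (a new reading comes with each control period).
- robot.snapshot(name): name is "side" or "top"; returns (picture, depth): 420x560x3 uint8, red, green, blue; 420x560 float32, m along the optical axis (not along the pixel's ray), 0 where there is no reading.
- robot.camera_params(name): a dict with "fx", "fy", "cx", "cy" (pixels), "world_from_camera" (4x4, takes a point from camera to world coordinates). Camera axes: x right, y down, z forward; pixel columns grow to the right and rows downward; lengths in m; the calibration is good to about 2 mm. A picture is of the moment at which its call begins. camera_params takes no time and is no camera call.
- robot.close_job(): hands the job in, once; it reports no verdict.
The state is a dict: "time": time; "joint_positions": joint angles; "qvel": joint speeds; "joint_torque": joint torques, N m; "tool_pos": TCP position; "ee_rot": TCP orientation; "wrist_force": force on the tool from outside, world axes, zero at the start; "wrist_torque": the same for the moment, N m; "width": finger opening in m.
Only numpy, scipy, OpenCV 4.12 (cv2) and the standard library are available. Lean on these libraries where they do the work, as an engineer would, in place of code of your own. Each camera call takes 0.05 s, during which the arm holds its last target.

## Task

Push the carrier with the leaning frame stub along its rail to the next station, the middle one, so that it settles in the detent there and does not run on towards the third. Then flip the kickstand all the way down over its centre while the frame still leans on its rest. Last, grip the seat tube, stand the frame upright off the rest without tipping it over to the kickstand side, and finish while still holding it upright; leave the loose things on the bench alone.

Things in the scene. Friction and masses are not known exactly. Their poses are not given: they have to be found in the camera images.
- rail: Fixed rail unit: dark steel plate 160 x 350 x 10 mm with two steel rods along it, a notched aluminium detent strip at its front (-x) side and an aluminium block at each end. Origin: centre of its underside on the bench. Its y axis runs along the rail, towards the later stations; its z axis is up.
- station_mid (a point): Middle station: where the middle of the carrier's deck (top face, under the wheel) stands when the carrier is in the middle detent. The three stations are 60 mm apart along the rail's y axis.
- carrier (a joint): Carrier (plywood deck 180 x 170 x 12 mm, top face 40 mm above the bench) on the rail, m: 0 = first station, where it starts; 0.060 = middle station; 0.120 = last station; grows along the rail's +y. A sprung roller sits in a notch of the detent strip at each station: about 6 N along the rail free it, then the carrier slides with little drag, stops soon when no longer pushed, and drops into the next notch by itself within about 6 mm of it.
- push_bar (a point): Middle of the upper rail of the carrier's push bar: a steel hoop of 10 mm round bar at the carrier's -y end, standing 50 mm over the deck; the top bar is 60 mm long, lies along the rail's x axis, and this point is at its centre line, 85 mm above the bench. To move the carrier on, push its outer (-y) side towards +y.
- frame (a joint): Lean of the frame stub, rad, about a line along the rail's x axis at deck height (40 mm above the bench) under the wheel: -0.26 = leaning towards +y on the rubber pad of the carrier's rest post (start), 0 = upright, positive = tipped towards -y, the kickstand side. It falls freely either way from upright: it weighs about 0.8 kg, its centre about 90 mm above the line. On the lowered kickstand it would stop near +0.11.
- seat_tube: The upright steel seat tube of the frame stub, 26 mm in diameter, 119 mm long, with a black cap, standing over a small rubber-tyred hub wheel (90 mm). Origin at the middle of its lower end, 105 mm from the lean line; its z axis runs up the tube, its x axis along the rail's x.
- tube_top (a point): Middle of the top face of the seat tube, 224 mm from the lean line (264 mm above the bench when upright). The top 60 mm of the tube are free all round for gripping.
- kickstand (a joint): Kickstand, rad: 0 = folded, its leg level and pointing along the rail's -x (start); 1.70 = fully down at its stop, just past straight down. It turns about a line along the frame's own y axis (which tilts with the lean) through point kick_hinge. Over-centre spring: it resists pressing the leg down with about 0.25 N m until 0.85 rad, then snaps down by itself; let go before that, it springs back up.
- kick_hinge (a point): Pivot of the kickstand, on the -y side of the frame, 125 mm from the lean line and 25 mm towards -x from the tube's axis. A bracket and spring housing stand up to 53 mm above it and 25 mm to either side along x; press the leg well outside that, towards the foot.
- kick_foot (a point): Centre of the round rubber foot (16 mm) at the end of the kickstand's straight leg (10 mm round bar, 114 mm from pivot to foot centre, splayed 22 mm towards the frame's -y).
- glue_pen: Loose glue pen, 88 mm long and 17 mm thick, a bystander at the front edge of the bench. Origin at the centre of its underside.
- eraser: Loose eraser in a sleeve, 46 x 20 x 12 mm, a bystander at the front edge of the bench. Origin at the centre of its underside.
- weight_b: Loose small steel weight, 25 x 40 x 26 mm, a bystander at the front edge of the bench. Origin at the centre of its underside.

How it is judged:
On the way, in this order (a step that is already met when the one before it is completed fails the run):
1. the carrier rests in the middle station (value of joint carrier between 0.055 and 0.065 m and velocity of joint carrier between -0.01 and 0.01 m/s), for 0.2 s.
2. the kickstand is fully down while the frame still leans on its rest (value of joint carrier between 0.055 and 0.065 m and value of joint kickstand above 1.6 rad and value of joint frame below -0.15 rad), for 0.2 s.
At the end, for the whole second after the job is handed in: Carrier within 5 mm of the middle station, kickstand down (over 1.6 rad), frame upright within 0.07 rad (4 degrees) and still, the fingers holding the seat tube with over 1 N (value of joint carrier between 0.055 and 0.065 m and value of joint kickstand above 1.6 rad and value of joint frame between -0.07 and 0.07 rad and velocity of joint frame between -0.05 and 0.05 rad/s and contact force between the fingers and seat_tube above 1 N); the arm keeps its last pose, push and grip.
It fails at once if the frame tips over to the kickstand side (over 0.16 rad) (value of joint frame above 0.16 rad).
It fails at once if the carrier runs on past the middle station by more than 30 mm (value of joint carrier above 0.09 m).
It fails at once if a loose bystander is shifted more than 30 mm (distance of any of eraser, glue_pen, weight_b from where it was at the start of the episode above 0.03 m).
It also fails if it takes over 56 s, if anything falls off the work surface, if the arm or the gripper's body presses on something with over 40 N, if the wrist force passes 120 N, or if a joint passes its speed limit or range.

## Working session

There is one attempt and no reset: what is moved stays moved. The work goes in short steps, Python scripts to look and compute and a shell command to move; the robot and the scene stay as the last step left them, time stands still between calls to the robot, and variables do not carry over. Pictures are saved under pics/ and viewed, and the job is handed in when it is done.

```bash
ls; mkdir -p pics
cat > h.py <<'E'
import numpy as np, cv2
from bench import robot
def snap(name, fn):
    im,d=robot.snapshot(name)
    cv2.imwrite('pics/'+fn+'.png', cv2.cvtColor(im,cv2.COLOR_RGB2BGR)); np.save('pics/'+fn+'.npy',d)
    return im,d
def pt(name,d,u,v):
    p=robot.camera_params(name); z=d[v,u]
    c=np.array([(u-p['cx'])/p['fx']*z,(v-p['cy'])/p['fy']*z,z,1]); return (p['world_from_camera']@c)[:3]
def cloud(name,d):
    p=robot.camera_params(name); v,u=np.indices(d.shape)
    c=np.stack([(u-p['cx'])/p['fx']*d,(v-p['cy'])/p['fy']*d,d,np.ones_like(d)],-1)
    return (c@p['world_from_camera'].T)[...,:3]
def proj(name,P):
    p=robot.camera_params(name); c=np.linalg.inv(p['world_from_camera'])@np.append(P,1)
    return p['fx']*c[0]/c[2]+p['cx'],p['fy']*c[1]/c[2]+p['cy']
E
python3 - <<'E'
from h import *
for n in ('side','top'):
    snap(n,n+'1'); p=robot.camera_params(n); print(n,p['fx'],p['cx'],p['cy'],np.round(p['world_from_camera'],3).tolist())
print(robot.get_obs())
E
```

```text
pics
side 486.1811225990527 282.3168195167057 209.85844427474677 [[0.843, -0.31, 0.439, 0.1], [-0.538, -0.464, 0.704, -0.338], [-0.015, -0.83, -0.558, 0.651], [0.0, 0.0, 0.0, 1.0]]
top 518.7298236731592 276.36434598069144 198.36774639418815 [[0.021, -0.983, 0.18, 0.332], [-1.0, -0.019, 0.016, 0.232], [-0.013, -0.18, -0.984, 1.043], [0.0, 0.0, 0.0, 1.0]]
{'time': 0.1, 'joint_positions': array([ 1.20090287e+00,  8.78878243e-02,  1.37208413e+00,  6.80959366e-06,
        1.68357373e+00, -1.03100926e-01]), 'qvel': array([ 4.83439414e-04,  5.29504295e-05, -2.14578839e-03, -7.32483654e-05,
        8.59735917e-04, -3.32532248e-03]), 'joint_torque': array([ 2.29578603e-03, -3.41252875e+01, -3.03300691e+01,  7.20343553e-02,
        3.04109871e-02, -9.30685997e-05]), 'tool_pos': array([0.14483523, 0.53010569, 0.21242715]), 'ee_rot': array([-3.13965069e+00, -2.07734490e-04,  2.87480068e+00]), 'wrist_force': array([0.20259271, 0.24184424, 0.04147518]), 'wrist_torque': array([-0.05355489,  0.00363362,  0.00673639]), 'width': 0.09391487775929913}
```

View pics/side1.png

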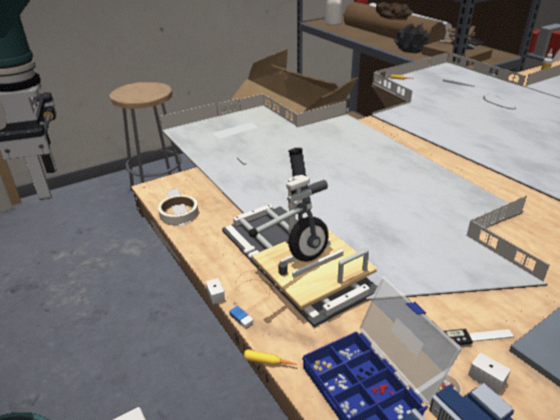

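View pics/top1.png

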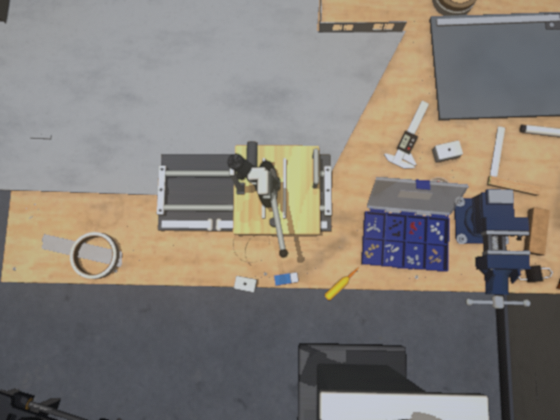

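Run:
```python
from h import *
a=cv2.imread('pics/top1.png')[130:310,140:360]; cv2.imwrite('pics/topc.png',cv2.resize(a,None,fx=3.3,fy=3.3,interpolation=cv2.INTER_CUBIC))
a=cv2.imread('pics/side1.png')[140:330,200:400]; cv2.imwrite('pics/sidec.png',cv2.resize(a,None,fx=3.1,fy=3.1,interpolation=cv2.INTER_CUBIC))
d=np.load('pics/top1.npy'); im=cv2.imread('pics/top1.png')
C=cloud('top',d)
hsv=cv2.cvtColor(im,cv2.COLOR_BGR2HSV)
# yellow deck at z~0.04
m=(abs(C[...,2]-0.04)<0.004)&(C[...,0]>0.3)&(C[...,0]<0.7)&(hsv[...,1]>80)
P=C[m][:,:2].astype(np.float32); print(len(P),cv2.minAreaRect(P), P.min(0),P.max(0))
# rail plate z~.01
m=(abs(C[...,2]-0.01)<0.004)&(C[...,0]>0.3)&(C[...,0]<0.7)&(hsv[...,2]<90)&(C[...,1]>0)&(C[...,1]<.6)
P=C[m][:,:2].astype(np.float32); print(len(P),cv2.minAreaRect(P), P.min(0),P.max(0))
def mm(z0,z1,x0=.3,x1=.7,y0=0,y1=.6):
    m=(C[...,2]>z0)&(C[...,2]<z1)&(C[...,0]>x0)&(C[...,0]<x1)&(C[...,1]>y0)&(C[...,1]<y1); return m
m=mm(.075,.12); n,l,s,c=cv2.connectedComponentsWithStats(m.astype(np.uint8))
for i in range(1,n):
    if s[i,4]>15: print(s[i],C[l==i].mean(0),C[l==i].min(0),C[l==i].max(0))
for (u,v) in [(238,162),(263,180),(283,253),(275,223),(316,168),(252,150)]: print(u,v,pt('top',d,u,v))
```

```text
3700 ((0.5330719351768494, 0.0540105402469635), (0.5584025979042053, 0.17944392561912537), 89.82628631591797) [ 0.4425216  -0.22491924] [0.6233271  0.33320144]
778 ((0.49890026450157166, 0.2907721996307373), (0.23956753313541412, 0.5938277840614319), 3.2848215103149414) [3.6230025e-01 1.3327814e-04] [0.63550025 0.5803347 ]
[313 148   6  38 195] [0.57064848 0.17484632 0.08790167] [0.53611235 0.1696707  0.07587177] [0.6063479  0.18029353 0.09259882]
[259 161  22  30 200] [0.55267814 0.25756271 0.10054963] [0.52229934 0.24165485 0.07515535] [0.57860596 0.28085807 0.11975744]
[234 179   6  10  32] [0.53008703 0.32132408 0.09433765] [0.52708506 0.31901472 0.07521721] [0.53956321 0.32617382 0.11461116]
[371 180  43  18 518] [0.52807299 0.03466973 0.09747578] [5.15955855e-01 6.07506287e-05 7.52013129e-02] [0.53841713 0.07048435 0.11987939]
[254 185   4   7  17] [0.52438179 0.28628995 0.09744068] [0.51571168 0.28319083 0.08122821] [0.53017759 0.29024693 0.11766909]
[258 194  14  14 105] [0.49787461 0.26875431 0.1014183 ] [0.48986772 0.25780406 0.07594978] [0.50991866 0.28157053 0.11946949]
238 162 [0.53229796 0.30634181 0.25717564]
263 180 [0.51230836 0.26815095 0.22050348]
283 253 [0.39783666 0.23352268 0.1811384 ]
275 223 [0.44872496 0.24800548 0.1731818 ]
316 168 [0.56617157 0.17439287 0.08895561]
252 150 [0.5727815  0.29001134 0.18317364]
```

```bash
sleep 1
```

```text
(no output)
```

View pics/topc.png

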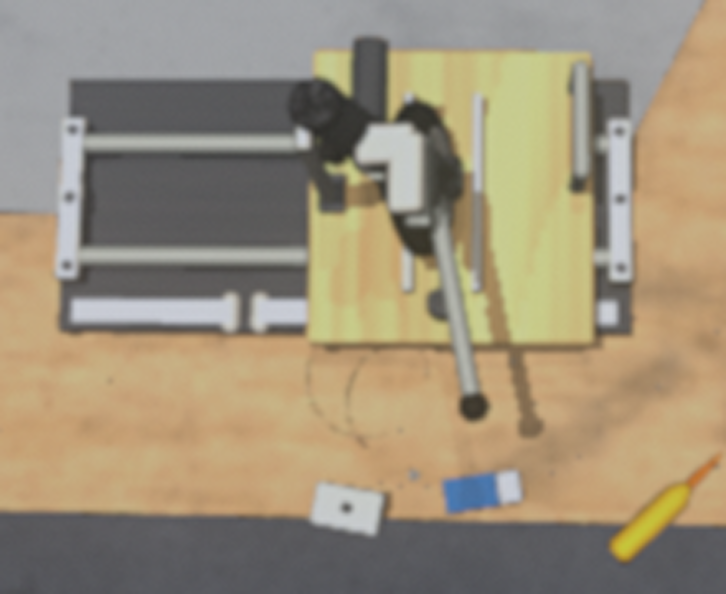

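View pics/sidec.png

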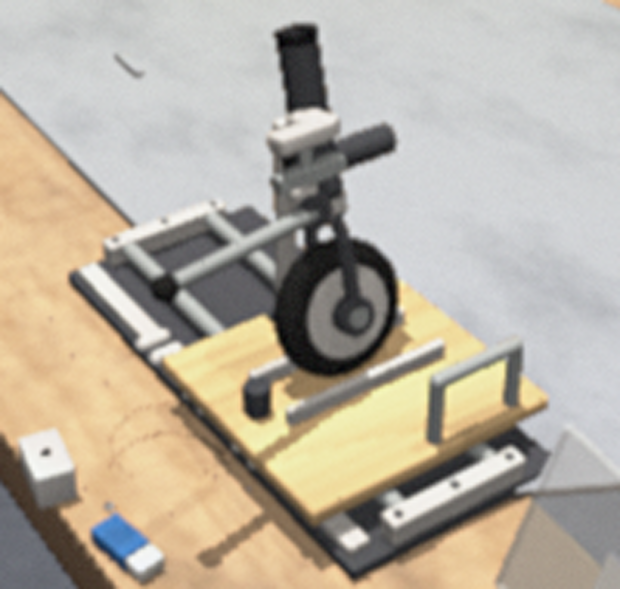

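```bash
cat > m.py <<'E'
from h import *
def meas(fn,show=True):
    im,d=snap('top',fn); C=cloud('top',d)
    hsv=cv2.cvtColor(im,cv2.COLOR_RGB2HSV)
    box=(C[...,0]>.38)&(C[...,0]<.68)&(C[...,1]>.1)&(C[...,1]<.5)
    m=(abs(C[...,2]-.04)<.005)&box&(hsv[...,1]>90)&(hsv[...,2]>150)
    n,l,s,c=cv2.connectedComponentsWithStats(m.astype(np.uint8)); i=1+s[1:,4].argmax()
    P=C[l==i][:,:2].astype(np.float32); r=cv2.minAreaRect(P); print('deck',r,np.percentile(P,[.5,99.5],0).tolist())
    m=(C[...,2]>.08)&(C[...,2]<.1)&box&(C[...,0]>.53)&(C[...,1]<r[0][1]-.055)
    P=C[m]; print('bar',len(P),P.mean(0),P.min(0),P.max(0), 'slope dy/dx',np.polyfit(P[:,0],P[:,1],1)[0])
    for z0,z1 in [(.14,.17),(.17,.2),(.2,.22),(.22,.235),(.235,.275)]:
        m=(C[...,2]>z0)&(C[...,2]<z1)&box
        n,l,s,c=cv2.connectedComponentsWithStats(m.astype(np.uint8))
        for i in range(1,n):
            if s[i,4]>8: P=C[l==i]; print(z0,z1,s[i],'mean',P.mean(0).round(3),'min',P.min(0).round(3),'max',P.max(0).round(3))
    return im,d,C
if __name__=='__main__':
    im,d,C=meas('top2')
    # rail end blocks (white-ish at z~.03?) 
    for (u,v) in [(161,168),(161,190),(161,210),(328,168),(328,190),(328,210),(180,225),(330,160),(320,228)]: print(u,v,pt('top',d,u,v).round(4))
    np.save('C.npy',C)
E
python3 m.py
```

```text
deck ((0.4961373209953308, 0.2853733003139496), (0.10027392208576202, 0.07004760205745697), 0.436976820230484) [[0.44596036076545714, 0.25209485411643984], [0.5412849855422974, 0.31939434111118314]]
bar 188 [0.57134402 0.17480579 0.08783943] [0.53628647 0.17025408 0.08060357] [0.60628393 0.18019573 0.09241161] slope dy/dx 0.022903578010853323
0.14 0.17 [231 171   6  11  29] mean [0.53  0.321 0.157] min [0.527 0.319 0.141] max [0.539 0.327 0.17 ]
0.14 0.17 [249 180   9   6  33] mean [0.522 0.287 0.156] min [0.519 0.281 0.147] max [0.525 0.296 0.167]
0.14 0.17 [274 185   2   7   9] mean [0.511 0.25  0.164] min [0.506 0.249 0.161] max [0.515 0.251 0.169]
0.17 0.2 [246 141  12  27 262] mean [0.568 0.29  0.182] min [0.539 0.281 0.174] max [0.59  0.301 0.198]
0.17 0.2 [230 169   5   9  37] mean [0.531 0.323 0.186] min [0.527 0.319 0.173] max [0.538 0.326 0.192]
0.17 0.2 [263 171  25  87 534] mean [0.46  0.246 0.18 ] min [0.391 0.227 0.17 ] max [0.533 0.269 0.199]
0.17 0.2 [237 173  11   7  43] mean [0.526 0.308 0.182] min [0.521 0.296 0.171] max [0.533 0.315 0.2  ]
0.2 0.22 [240 162  29  33 359] mean [0.517 0.277 0.216] min [0.489 0.26  0.202] max [0.543 0.307 0.22 ]
0.22 0.235 [237 161  14  13  57] mean [0.529 0.296 0.228] min [0.521 0.29  0.22 ] max [0.543 0.31  0.235]
0.22 0.235 [261 171   7   6  20] mean [0.523 0.266 0.221] min [0.519 0.262 0.22 ] max [0.527 0.272 0.223]
0.22 0.235 [262 177   6  17  51] mean [0.504 0.265 0.221] min [0.491 0.261 0.22 ] max [0.517 0.27  0.225]
0.235 0.275 [227 153  21  19 283] mean [0.532 0.308 0.253] min [0.521 0.294 0.235] max [0.548 0.324 0.26 ]
161 168 [0.576  0.4835 0.0257]
161 190 [0.5302 0.48   0.0286]
161 210 [0.4904 0.4785 0.0244]
328 168 [0.5809 0.1468 0.0307]
328 190 [0.5372 0.1462 0.0248]
328 210 [0.4959 0.1465 0.0298]
180 225 [0.4617 0.44   0.019 ]
330 160 [0.6026 0.1412 0.0112]
320 228 [0.4616 0.161  0.0154]
```

```bash
python3 -m crank '[[0,0,-0.07,0.118],[0,0,-0.07,0.118],[0,0,-0.07,0.118],[0,0,-0.07,0.118],[0,0,-0.07,0.118],[0,0,-0.07,0.118],[0,0,-0.07,0.118],[0,0,0,0.004],[0,0,0,0],[0,0,0,0]]' 1
python3 - <<'E'
from h import *
C=np.load('C.npy'); m=(C[...,2]>.25)&(C[...,0]>.5)&(C[...,0]<.57)&(C[...,1]>.28)&(C[...,1]<.34)
P=C[m]; print(len(P),P.mean(0),P.min(0),P.max(0))
c,*_=np.linalg.lstsq(np.c_[P[:,:2],np.ones(len(P))],P[:,2],rcond=None); print(c)
E
```

```text
time: 1.4
tool_pos: [0.1449, 0.5303, 0.3104]
ee_rot: [-3.141, 0.002, 1.572]
wrist_force: [0.7, 0.5, 0.3]
width: 0.0005
223 [0.53353634 0.31040375 0.25549971] [0.52133825 0.29740302 0.25016806] [0.54787829 0.32437942 0.25994938]
[ 0.04331299 -0.1701813   0.28521557]
```

```bash
python3 -m crank '[[-0.2,0.213,0,0],[-0.2,0.213,0,0],[-0.2,0.213,0,0],[-0.2,0.213,0,0],[-0.2,0.213,0,0],[-0.2,0.213,0,0],[-0.2,0.213,0,0],[-0.2,0.213,0,0],[-0.2,0.213,0,0],[-0.2,0.213,0,0]]'
```

```text
time: 2.65
tool_pos: [0.5721, 0.1291, 0.3108]
ee_rot: [-3.141, -0.0, 1.572]
wrist_force: [0.4, -0.1, 0.5]
width: 0.0005
```

```bash
python3 -m crank '[[0,0,0.231,0],[0,0,0.231,0],[0,0,0.231,0],[0,0,0.231,0],[0,0,0.231,0],[0,0,0,0],[0.06,0,0,0],[0.06,0,0,0],[0,0,0,0],[0,0,0,0]]'
python3 - <<'E'
from h import *
snap('side','s3')
a=cv2.imread('pics/s3.png')[140:330,220:420]; cv2.imwrite('pics/s3c.png',cv2.resize(a,None,fx=3,fy=3,interpolation=cv2.INTER_CUBIC))
E
```

```text
time: 3.9
tool_pos: [0.5716, 0.155, 0.0816]
ee_rot: [3.14, -0.0, 1.572]
wrist_force: [1.2, 0.8, -0.8]
width: 0.0006
```

View pics/s3c.png

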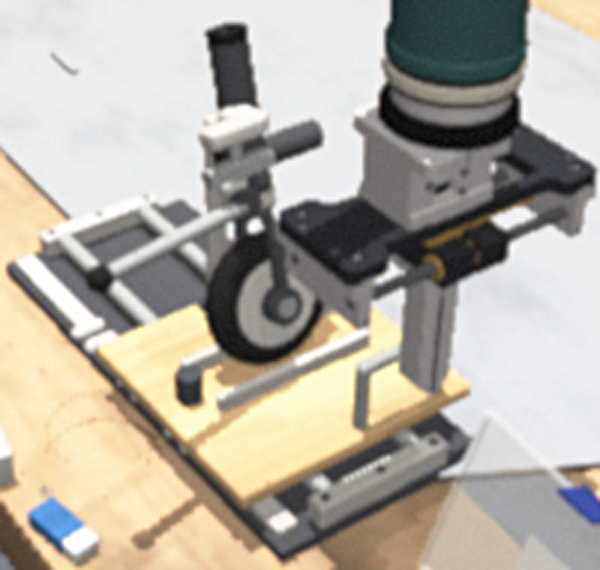

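```bash
python3 -m crank '[[0.025,0,0,0],[0.02,0,0,0],[0.02,0,0,0],[0.02,0,0,0],[0.02,0,0,0],[0.02,0,0,0],[0.02,0,0,0],[0.02,0,0,0],[0,0,0,0],[0,0,0,0]]'; python3 -c "
from m import *
meas('top4')"
```

```text
time: 5.2
tool_pos: [0.5712, 0.1882, 0.0803]
ee_rot: [3.141, -0.001, 1.571]
wrist_force: [-0.3, 0.3, -0.2]
width: 0.0004
deck ((0.49277564883232117, 0.3111705183982849), (0.097854383289814, 0.05484423041343689), 0.8607020974159241) [[0.4443672499060631, 0.28504245817661283], [0.5408529302477837, 0.33882128551602364]]m.py:10: RuntimeWarning: Mean of empty slice.
  P=C[m]; print('bar',len(P),P.mean(0),P.min(0),P.max(0), 'slope dy/dx',np.polyfit(P[:,0],P[:,1],1)[0])
  ret = um.true_divide(
Traceback (most recent call last):
  File "m.py", line 10, in meas
    P=C[m]; print('bar',len(P),P.mean(0),P.min(0),P.max(0), 'slope dy/dx',np.polyfit(P[:,0],P[:,1],1)[0])
                                         ~~~~~^^^
ValueError: zero-size array to reduction operation minimum which has no identity
```

```bash
cat > t.py <<'E'
from h import *
import sys
def cap(fn):
    im,d=snap('top',fn); C=cloud('top',d)
    box=(C[...,2]>.24)&(C[...,2]<.275)&(C[...,0]>.5)&(C[...,0]<.57)&(C[...,1]>.28)&(C[...,1]<.5)
    hsv=cv2.cvtColor(im,cv2.COLOR_RGB2HSV)
    P=C[box&(C[...,2]>.25)]
    print('cap',len(P),P.mean(0).round(4),P.min(0).round(4),P.max(0).round(4))
    # end of leg
    L=(C[...,2]>.16)&(C[...,2]<.2)&(C[...,0]<.5)&(C[...,0]>.38)&(C[...,1]>.2)&(C[...,1]<.4)
    Q=C[L]
    if len(Q):
        for x in np.arange(.39,.5,.01):
            q=Q[abs(Q[:,0]-x)<.005]
            if len(q): print(x.round(2),len(q),q.mean(0).round(4),q[:,1].min().round(4),q[:,1].max().round(4))
    print(robot.get_obs()['wrist_force'].round(2))
    return im,d,C
if __name__=='__main__': cap(sys.argv[1])
E
python3 t.py top5
```

```text
cap 222 [0.5332 0.3383 0.2555] [0.5204 0.3255 0.2502] [0.5469 0.3511 0.2608]
0.39 18 [0.3928 0.2613 0.1782] 0.2551 0.2667
0.4 53 [0.3996 0.2614 0.1791] 0.2536 0.2686
0.41 36 [0.41   0.2638 0.1768] 0.2587 0.2691
0.42 36 [0.4201 0.2657 0.1767] 0.2606 0.2709
0.43 35 [0.4302 0.268  0.1765] 0.2626 0.2729
0.44 36 [0.4403 0.2699 0.1759] 0.2645 0.2749
0.45 34 [0.4505 0.2722 0.175 ] 0.2666 0.2769
0.46 33 [0.4601 0.2741 0.1746] 0.2685 0.2789
0.47 33 [0.4698 0.2758 0.1736] 0.2705 0.281
0.48 34 [0.48   0.278  0.1735] 0.2725 0.2829
0.49 73 [0.49   0.2851 0.1856] 0.2745 0.2969
[-0.01  0.01 -0.41]
```

View pics/top4.png

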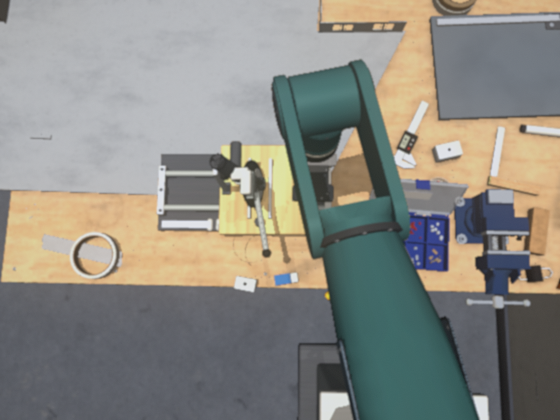

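```bash
python3 -m crank '[[0.02,0,0,0],[0.02,0,0,0],[0.02,0,0,0],[0.02,0,0,0],[0.02,0,0,0],[0.02,0,0,0],[0.01,0,0,0],[0.01,0,0,0],[0.004,0,0,0],[0,0,0,0]]'; python3 t.py top6 | grep -v '^0'
```

```text
time: 6.55
tool_pos: [0.5711, 0.2166, 0.0805]
ee_rot: [3.141, -0.0, 1.571]
wrist_force: [-0.5, -0.7, -0.5]
width: 0.0006
cap 230 [0.5329 0.3701 0.2554] [0.5202 0.3574 0.25  ] [0.5464 0.3843 0.2602]
[-0.14 -0.24 -0.  ]
```

```bash
python3 -m crank '[[-0.1,0,0,0],[-0.1,0,0,0],[0,0,-0.25,0],[0,0,-0.25,0],[0,0,-0.25,0],[0,0,-0.25,0],[0,0,-0.15,0],[0,0,0,-0.1],[0,0,0,-0.1],[0,0,0,-0.1]]'; python3 -m crank '[[0,0,0,-0.1],[0,0,0,-0.1],[0,0,0,-0.1],[0,0,0,-0.1],[0,0,0,-0.1],[0,0,0,-0.1],[0,0,0,-0.1],[0,0,0,0],[0,0,0,0],[0,0,0,0]]'; python3 t.py top7
```

```text
time: 7.85
tool_pos: [0.5712, 0.1747, 0.3106]
ee_rot: [3.141, 0.0, 2.046]
wrist_force: [-0.3, -0.1, 0.1]
width: 0.0009
time: 9.1
tool_pos: [0.5711, 0.1761, 0.3105]
ee_rot: [3.142, 0.0, 3.14]
wrist_force: [-0.9, -0.3, -0.0]
width: 0.0002
cap 230 [0.5327 0.3701 0.2554] [0.5203 0.3573 0.2501] [0.5469 0.3844 0.2618]
0.39 21 [0.3925 0.293  0.1782] 0.2868 0.2985
0.4 49 [0.3992 0.2931 0.1793] 0.2854 0.3003
0.41 37 [0.4096 0.2956 0.177 ] 0.2906 0.3008
0.42 35 [0.4196 0.2976 0.1764] 0.2926 0.303
0.43 36 [0.4296 0.2996 0.1761] 0.2944 0.3051
0.44 36 [0.4397 0.3016 0.176 ] 0.2966 0.3071
0.45 36 [0.4499 0.3037 0.175 ] 0.2987 0.3092
0.46 36 [0.4602 0.3058 0.1745] 0.3006 0.3113
0.47 35 [0.4705 0.308  0.1738] 0.3027 0.3134
0.48 31 [0.4801 0.3099 0.1736] 0.3046 0.3153
0.49 74 [0.4897 0.3169 0.1855] 0.3069 0.3286
[-0.52 -0.28 -0.38]
```

```bash
python3 -m crank '[[0.171,0.146,0,0],[0.171,0.146,0,0],[0.171,0.146,0,0],[0.171,0.146,0,0],[0,0,0.17,0],[0,0,0.17,0],[0,0,0.16,0],[0,0,0,0],[0,0,0,0],[0,0,0,0]]'
python3 - <<'E'
from h import *
snap('side','s8')
a=cv2.imread('pics/s8.png')[100:300,200:400]; cv2.imwrite('pics/s8c.png',cv2.resize(a,None,fx=3,fy=3,interpolation=cv2.INTER_CUBIC))
E
```

```text
time: 10.4
tool_pos: [0.4352, 0.2937, 0.2127]
ee_rot: [3.14, 0.003, -3.142]
wrist_force: [-0.0, 0.2, 0.5]
width: 0.0008
```

View pics/s8c.png

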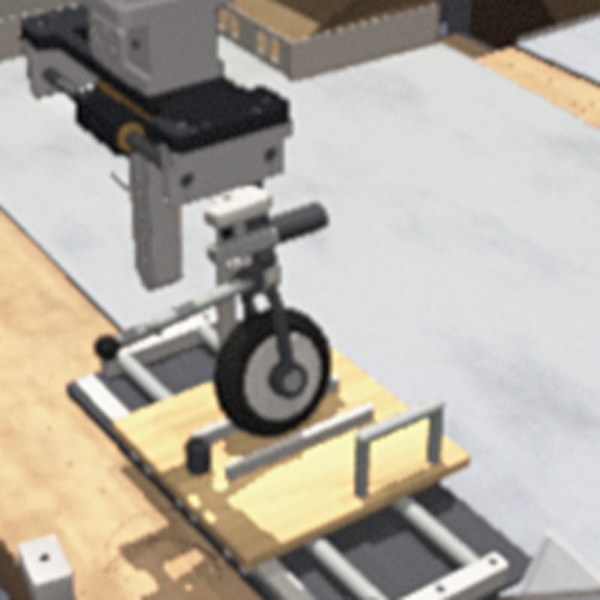

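```bash
python3 -m crank '[[0,0,0.07,0],[0,0,0.07,0],[0,-0.004,0.025,0],[0,-0.004,0.025,0],[0,-0.004,0.025,0],[0,-0.004,0.025,0],[0,-0.004,0.025,0],[0,-0.004,0.025,0],[0,-0.004,0.025,0],[0,-0.004,0.025,0]]'
python3 - <<'E'
from h import *
snap('side','s9')
a=cv2.imread('pics/s9.png')[100:300,200:400]; cv2.imwrite('pics/s9c.png',cv2.resize(a,None,fx=3,fy=3,interpolation=cv2.INTER_CUBIC))
print(robot.get_obs()['wrist_force'])
E
```

```text
time: 11.7
tool_pos: [0.4369, 0.2865, 0.1444]
ee_rot: [3.141, 0.007, 3.141]
wrist_force: [3.8, -4.6, 5.9]
width: 0.0006
[ 4.48614765 -3.8095041   5.26745478]
```

View pics/s9c.png

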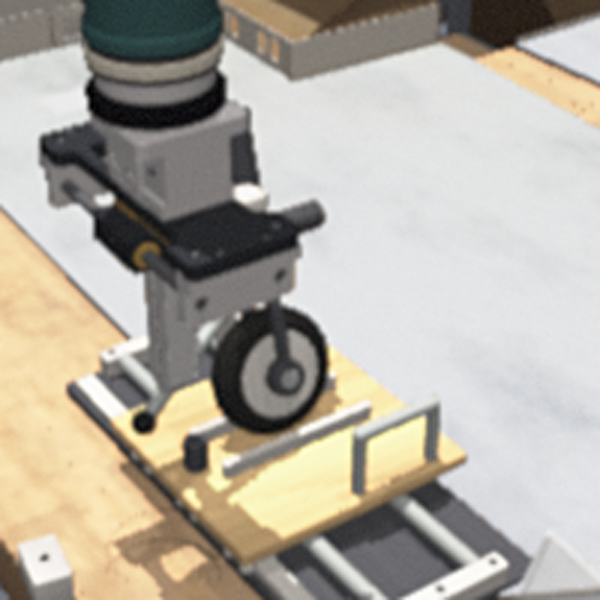

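```bash
python3 -m crank '[[0,-0.005,0.025,0],[0,-0.005,0.025,0],[0,-0.005,0.025,0],[0,-0.005,0.025,0],[0,-0.005,0.025,0],[0,-0.005,0.025,0],[0,-0.003,0.025,0],[0,0,0.02,0],[0,0,0,0],[0,0,0,0]]'
python3 - <<'E'
from h import *
snap('side','s10')
a=cv2.imread('pics/s10.png')[100:300,200:400]; cv2.imwrite('pics/s10c.png',cv2.resize(a,None,fx=3,fy=3,interpolation=cv2.INTER_CUBIC))
print(robot.get_obs()['wrist_force'])
E
```

```text
time: 13.0
tool_pos: [0.4344, 0.2803, 0.1037]
ee_rot: [3.141, 0.0, -3.141]
wrist_force: [-0.6, -0.3, 0.1]
width: 0.0
[ 0.27856425  0.28008216 -0.38324948]
```

View pics/s10c.png

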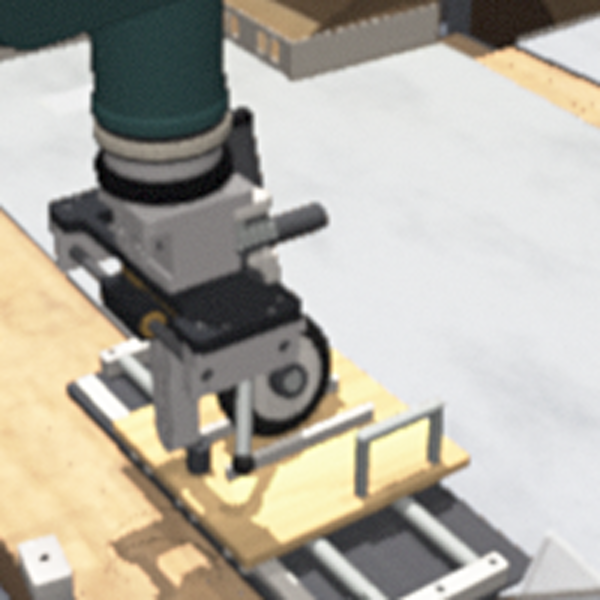

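```bash
python3 -m crank '[[0.02,0,-0.2,0],[0.02,0,-0.25,0],[0,0,-0.25,0],[0,0,-0.25,0],[0,0,-0.2,0],[0,0,0,0.11],[0,0,0,0.11],[0,0,0,0.11],[0,0,0,0.11],[0,0,0,0.11]]'; python3 -m crank '[[0,0,0,0.11],[0,0,0,0.11],[0,0,0,0.11],[0,0,0,0.11],[0,0,0,0.01],[0,0,0,0],[0,0,0,0],[0,0,0,0],[0,0,0,0],[0,0,0,0]]' -1; python3 t.py top11
python3 - <<'E'
from h import *
snap('side','s11')
a=cv2.imread('pics/s11.png')[100:300,200:400]; cv2.imwrite('pics/s11c.png',cv2.resize(a,None,fx=3,fy=3,interpolation=cv2.INTER_CUBIC))
E
```

```text
time: 14.3
tool_pos: [0.4263, 0.2802, 0.3338]
ee_rot: [3.141, 0.0, 2.272]
wrist_force: [-0.9, 0.4, 0.7]
width: 0.0006
time: 15.55
tool_pos: [0.4263, 0.2802, 0.3335]
ee_rot: [-3.142, -0.0, 1.571]
wrist_force: [0.2, 0.1, -0.9]
width: 0.0935t.py:8: RuntimeWarning: Mean of empty slice.
  print('cap',len(P),P.mean(0).round(4),P.min(0).round(4),P.max(0).round(4))
  ret = um.true_divide(
Traceback (most recent call last):
  File "t.py", line 18, in <module>
    if __name__=='__main__': cap(sys.argv[1])
                             ~~~^^^^^^^^^^^^^
  File "t.py", line 8, in cap
    print('cap',len(P),P.mean(0).round(4),P.min(0).round(4),P.max(0).round(4))
                                          ~~~~~^^^
ValueError: zero-size array to reduction operation minimum which has no identity
```

View pics/s11c.png

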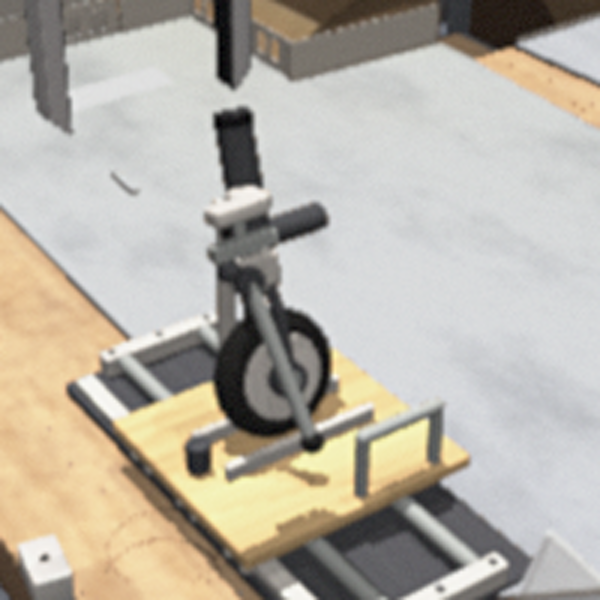

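View pics/top11.png

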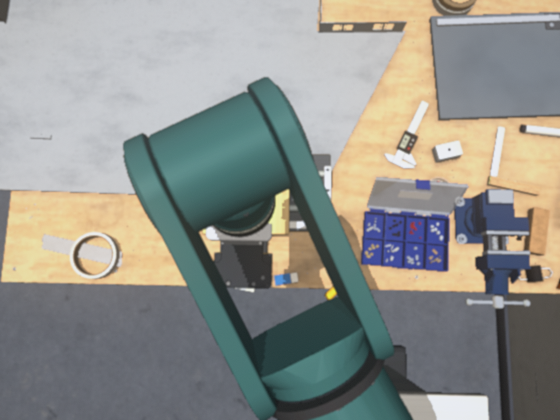

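```bash
cat > sd.py <<'E'
from h import *
import sys
def ax(fn):
    d=np.load('pics/'+fn+'.npy'); C=cloud('side',d); im=cv2.imread('pics/'+fn+'.png')
    b=(C[...,2]>.19)&(C[...,2]<.275)&(C[...,0]>.5)&(C[...,0]<.57)&(C[...,1]>.28)&(C[...,1]<.42)&(im.max(-1)<110)
    n,l,s,c=cv2.connectedComponentsWithStats(b.astype(np.uint8))
    i=1+s[1:,4].argmax(); P=C[l==i]; print(s[i])
    for z in np.arange(.2,.27,.01):
        q=P[abs(P[:,2]-z)<.005]
        if len(q)>3: print(z.round(3),len(q),q.mean(0).round(4),q.min(0).round(4),q.max(0).round(4))
ax(sys.argv[1])
E
python3 sd.py side1; python3 sd.py s11
python3 - <<'E'
from h import *
d=np.load('pics/s11.npy'); C=cloud('side',d)
b=(C[...,2]>.255)&(C[...,2]<.275)&(C[...,0]>.5)&(C[...,0]<.57)&(C[...,1]>.28)&(C[...,1]<.42)
P=C[b]; print(len(P),P.mean(0),P.min(0),P.max(0))
# expected projected cap center
v,u=np.where(b); print(u.mean(),v.mean(),proj('side',np.array([.534,.3707,.2565])))
E
```

```text
[289 148  17  28 350]
0.21 11 [0.5303 0.2954 0.2135] [0.5214 0.2886 0.2108] [0.5416 0.3053 0.2149]
0.22 71 [0.5298 0.2942 0.2201] [0.5223 0.2884 0.2152] [0.5433 0.3044 0.2248]
0.23 71 [0.5297 0.2968 0.23  ] [0.5208 0.2898 0.2251] [0.5422 0.3077 0.2348]
0.24 70 [0.5297 0.2994 0.2397] [0.5209 0.2912 0.2352] [0.5418 0.3118 0.2447]
0.25 79 [0.5298 0.3022 0.2498] [0.5218 0.295  0.245 ] [0.542  0.3174 0.2549]
0.26 48 [0.5322 0.3054 0.2571] [0.5229 0.2981 0.2552] [0.5427 0.3151 0.2596]
[271 136  16  27 315]
0.21 7 [0.5279 0.3567 0.2133] [0.522  0.3497 0.2103] [0.5407 0.3625 0.2149]
0.22 65 [0.5292 0.354  0.2199] [0.521  0.3477 0.215 ] [0.5408 0.366  0.2249]
0.23 67 [0.5291 0.3565 0.2301] [0.5207 0.3499 0.2253] [0.5417 0.3683 0.2348]
0.24 68 [0.5292 0.3588 0.2402] [0.5214 0.3499 0.2352] [0.5408 0.3708 0.2448]
0.25 65 [0.5294 0.3621 0.25  ] [0.521  0.3542 0.2452] [0.5415 0.3736 0.2549]
0.26 43 [0.5313 0.3648 0.2571] [0.5218 0.3583 0.2551] [0.5419 0.3757 0.2596]
50 [0.53276232 0.36573356 0.25698487] [0.52176237 0.3582652  0.25504362] [0.54612932 0.37569792 0.25957197]
277.9 137.76 (np.float64(277.0577408181559), np.float64(136.8737833300424))
```

```bash
python3 -m crank '[[0.104,0.134,0,0],[0.104,0.134,0,0],[0.104,0.134,0,0],[0.105,0.133,0,0],[0,0,0.1,0],[0,0,0.1,0],[0,0,0,0],[0,0,0,0],[0,0,0,0],[0,0,0,0]]'
```

```text
time: 16.9
tool_pos: [0.5335, 0.3637, 0.2947]
ee_rot: [3.14, -0.001, 1.571]
wrist_force: [-1.1, -0.5, 0.4]
width: 0.0937
```

```bash
python3 -m crank '[[0,0,0.07,0],[0,0,0.07,0],[0,0,0.07,0],[0,0,0.07,0],[0,0,0.058,0],[0,0,0,0],[0,0,0,0],[0,0,0,0],[0,0,0,0],[0,0,0,0]]'
python3 - <<'E'
from h import *
snap('side','s12')
a=cv2.imread('pics/s12.png')[60:260,190:390]; cv2.imwrite('pics/s12c.png',cv2.resize(a,None,fx=3,fy=3,interpolation=cv2.INTER_CUBIC))
E
```

```text
time: 18.15
tool_pos: [0.5334, 0.3637, 0.2263]
ee_rot: [3.141, -0.0, 1.571]
wrist_force: [0.2, 0.4, -0.1]
width: 0.0939
```

View pics/s12c.png

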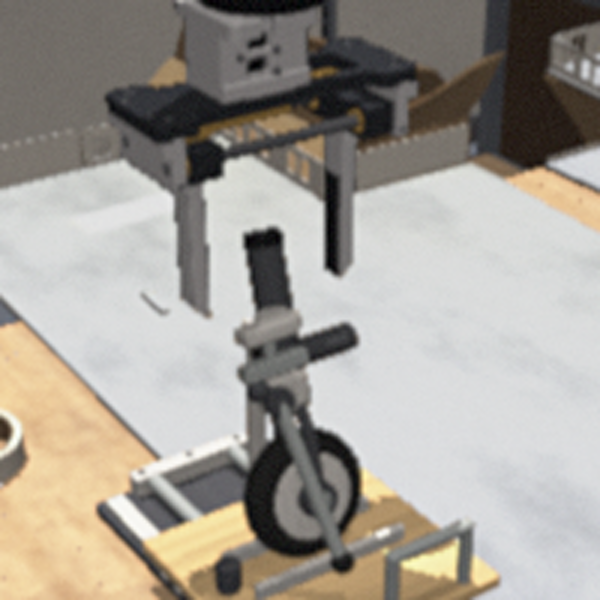

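Tube (crop ~(265,270)) is centred between the fingers. Close the grip.

```bash
python3 -m crank '[[0,0,0,0],[0,0,0,0],[0,0,0,0],[0,0,0,0],[0,0,0,0],[0,0,0,0],[0,0,0,0],[0,0,0,0],[0,0,0,0],[0,0,0,0]]' 1
python3 - <<'E'
from h import *
snap('side','s13')
a=cv2.imread('pics/s13.png')[60:260,190:390]; cv2.imwrite('pics/s13c.png',cv2.resize(a,None,fx=3,fy=3,interpolation=cv2.INTER_CUBIC))
E
```

```text
time: 19.45
tool_pos: [0.5345, 0.3636, 0.2259]
ee_rot: [3.139, -0.0, 1.57]
wrist_force: [5.0, 0.3, -1.6]
width: 0.0259
```

View pics/s13c.png

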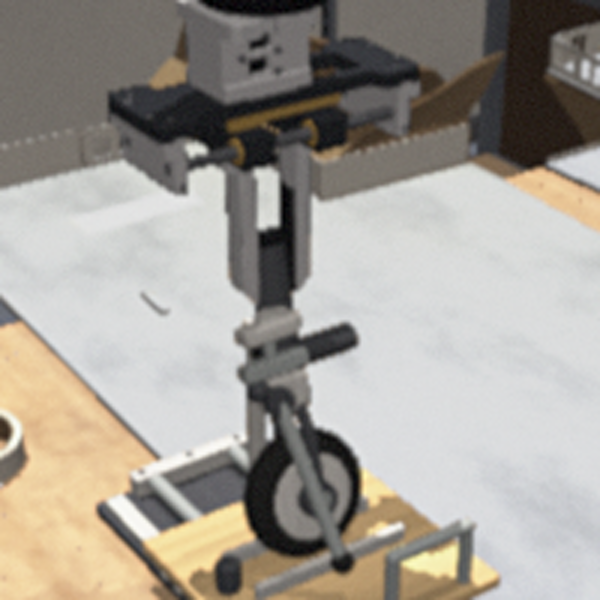

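```bash
python3 -m crank '[[0,0.004,0,0],[-0.0325,0,-0.008,0],[-0.0325,0,-0.007,0],[-0.0325,0,-0.006,0],[-0.0325,0,-0.005,0],[-0.0325,0,-0.0035,0],[-0.0325,0,-0.003,0],[0,0,0,0],[0,0,0,0],[0,0,0,0]]'
python3 - <<'E'
from h import *
snap('side','s14')
a=cv2.imread('pics/s14.png')[60:260,190:390]; cv2.imwrite('pics/s14c.png',cv2.resize(a,None,fx=3,fy=3,interpolation=cv2.INTER_CUBIC))
E
```

```text
time: 20.75
tool_pos: [0.535, 0.325, 0.232]
ee_rot: [3.14, -0.002, 1.571]
wrist_force: [6.2, 1.3, -4.1]
width: 0.0254
```

View pics/s14c.png

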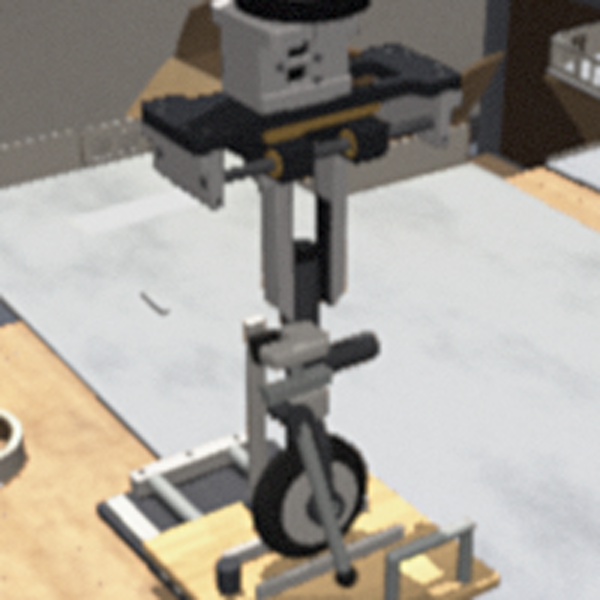

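```bash
python3 -m crank '[[-0.0225,0,-0.001,0],[-0.0225,0,0,0],[-0.0225,0,0,0],[0,0,0,0],[0,0,0,0],[0,0,0,0],[0,0,0,0],[0,0,0,0],[0,0,0,0],[0,0,0,0]]'
python3 - <<'E'
from h import *
im,d=snap('side','s15')
a=cv2.imread('pics/s15.png')[60:280,190:410]; cv2.imwrite('pics/s15c.png',cv2.resize(a,None,fx=2.7,fy=2.7,interpolation=cv2.INTER_CUBIC))
C=cloud('side',d); C0=cloud('side',np.load('pics/s11.npy'))
# carrier check: bar points, before (s11) vs now
for c in (C0,C):
    b=(c[...,2]>.078)&(c[...,2]<.095)&(c[...,0]>.52)&(c[...,0]<.62)&(c[...,1]>.2)&(c[...,1]<.26); P=c[b]; print('bar',len(P),P.mean(0).round(4),P.min(0).round(4),P.max(0).round(4))
h=(C[...,2]>.195)&(C[...,2]<.27)&(C[...,0]>.51)&(C[...,0]<.56)&(C[...,1]>.27)&(C[...,1]<.35)&(im.max(-1)<90)
P=C[h]
for z in np.arange(.2,.275,.01):
    q=P[abs(P[:,2]-z)<.005]
    if len(q)>3: print(z.round(3),len(q),q.mean(0).round(4),q.min(0).round(4),q.max(0).round(4))
# wheel: dark points z .04-.13
E
```

```text
time: 22.05
tool_pos: [0.5351, 0.3116, 0.2325]
ee_rot: [3.139, -0.002, 1.571]
wrist_force: [5.7, 2.6, -2.6]
width: 0.0246
bar 182 [0.5683 0.2332 0.0866] [0.5363 0.2281 0.0784] [0.6053 0.24   0.0917]
bar 182 [0.5684 0.2328 0.0866] [0.5366 0.2278 0.0781] [0.605  0.239  0.0919]
0.2 5 [0.5176 0.2864 0.1995] [0.5115 0.2831 0.1951] [0.5326 0.2925 0.2045]
0.21 4 [0.5234 0.2978 0.2112] [0.5118 0.2803 0.2078] [0.5401 0.3205 0.2145]
0.22 28 [0.5316 0.3102 0.2199] [0.5185 0.3022 0.2171] [0.5409 0.3214 0.2245]
0.23 63 [0.538  0.3081 0.2299] [0.5213 0.3009 0.225 ] [0.5498 0.3162 0.2349]
0.24 68 [0.5395 0.3084 0.24  ] [0.5226 0.3023 0.235 ] [0.5495 0.3155 0.2447]
0.25 63 [0.5388 0.3088 0.2498] [0.5226 0.3019 0.2452] [0.5494 0.3154 0.2544]
0.26 94 [0.5397 0.3114 0.2608] [0.5276 0.3014 0.2551] [0.5493 0.3247 0.265 ]
0.27 12 [0.548  0.3091 0.2677] [0.5467 0.3029 0.266 ] [0.5499 0.3179 0.2699]
```

View pics/s15c.png

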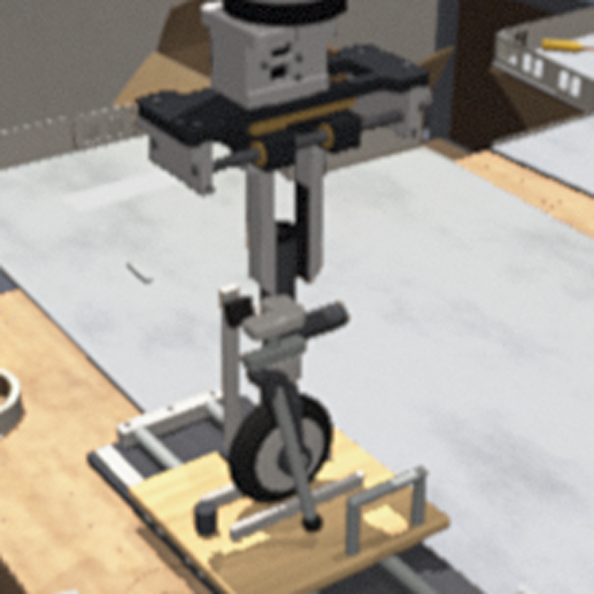

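Run:
```python
from h import *
im,d=snap('side','s16')
x0,y0=250,110; a=cv2.cvtColor(im,cv2.COLOR_RGB2BGR)[y0:y0+90,x0:x0+90]
a=cv2.resize(a,None,fx=6.6,fy=6.6,interpolation=cv2.INTER_NEAREST)
for y,c in ((.307,(0,0,255)),(.311,(0,255,0)),(.315,(255,0,0))):
  for z in (.264,.22):
    u,v=proj('side',np.array([.5335,y,z])); print(y,z,u,v); cv2.circle(a,(int((u-x0+.5)*6.6),int((v-y0+.5)*6.6)),3,c,-1)
cv2.imwrite('pics/s16c.png',a)
o=robot.get_obs(); print(o['width'],o['wrist_force'],o['wrist_torque'],o['tool_pos'])
C=cloud('side',d)
for v in (143,147,151,155,159,163,167,171): print(v,[tuple((C[v,u]*1000).round().astype(int)) for u in range(288,308,2)])
```

```text
0.307 0.264 295.80956178703576 145.964102919524
0.307 0.22 295.7899920279022 167.7892391900819
0.311 0.264 294.55425563066495 145.12756321596066
0.311 0.22 294.5694568815876 166.90661640408217
0.315 0.264 293.3071110678047 144.2964624222451
0.315 0.22 293.35663853702937 166.02957397771874
0.02463708762035946 [ 7.08747557  1.50171593 -2.89547442] [ 0.53370572 -1.08486562 -0.13191797] [0.53515585 0.31162637 0.23253964]
143 [(np.int64(513), np.int64(301), np.int64(278)), (np.int64(518), np.int64(302), np.int64(276)), (np.int64(536), np.int64(322), np.int64(263)), (np.int64(538), np.int64(320), np.int64(263)), (np.int64(542), np.int64(319), np.int64(263)), (np.int64(544), np.int64(316), np.int64(263)), (np.int64(545), np.int64(311), np.int64(265)), (np.int64(548), np.int64(309), np.int64(265)), (np.int64(549), np.int64(304), np.int64(267)), (np.int64(552), np.int64(302), np.int64(267))]
147 [(np.int64(515), np.int64(303), np.int64(269)), (np.int64(518), np.int64(302), np.int64(268)), (np.int64(528), np.int64(310), np.int64(262)), (np.int64(532), np.int64(310), np.int64(261)), (np.int64(5
[... 2402 characters left out ...]
222)), (np.int64(538), np.int64(307), np.int64(220)), (np.int64(762), np.int64(627), np.int64(5)), (np.int64(764), np.int64(619), np.int64(8)), (np.int64(768), np.int64(616), np.int64(8)), (np.int64(773), np.int64(613), np.int64(8))]
171 [(np.int64(518), np.int64(309), np.int64(217)), (np.int64(520), np.int64(305), np.int64(218)), (np.int64(523), np.int64(303), np.int64(218)), (np.int64(527), np.int64(302), np.int64(218)), (np.int64(530), np.int64(301), np.int64(217)), (np.int64(531), np.int64(297), np.int64(219)), (np.int64(748), np.int64(606), np.int64(7)), (np.int64(752), np.int64(602), np.int64(7)), (np.int64(755), np.int64(598), np.int64(8)), (np.int64(761), np.int64(596), np.int64(7))]
```

View pics/s16c.png

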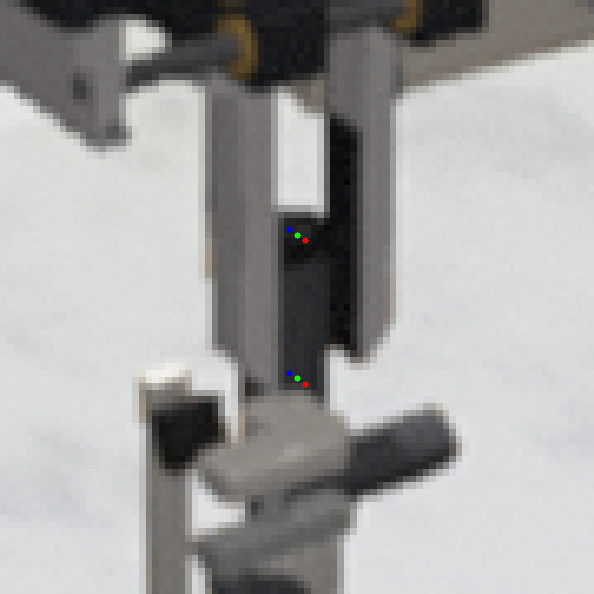

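Run:
```python
from h import *
for fn,ty,tz in (('s11',None,0),('s12',.3637,.2263),('s13',.3636,.2259),('s14',.325,.232),('s16',.3116,.2325)):
    d=np.load('pics/'+fn+'.npy'); C=cloud('side',d); im=cv2.imread('pics/'+fn+'.png')
    print(fn,'tool y',ty)
    for z in (.222,.23,.237,.245,.252):
        b=(abs(C[...,2]-z)<.004)&(abs(C[...,0]-.5335)<.0035)&(C[...,1]>.27)&(C[...,1]<.4)
        f=(abs(C[...,2]-z)<.004)&(C[...,0]<.527)&(C[...,0]>.46)&(C[...,1]>.27)&(C[...,1]<.4)&(im.max(-1)>100)
        print(z,b.sum(),np.median(C[b][:,1]).round(4), 'finger',f.sum(),(np.percentile(C[f][:,1],[5,20,50]).round(4) if f.sum() else ''))
```

```text
s11 tool y None
0.222 16 0.3504 finger 86 [0.3197 0.3214 0.3241]
0.23 14 0.3527 finger 2 [0.3648 0.3653 0.3664]
0.237 12 0.3549 finger 2 [0.3707 0.3707 0.3707]
0.245 18 0.3574 finger 1 [0.3752 0.3752 0.3752]
0.252 18 0.36 finger 0 
s12 tool y 0.3637
0.222 17 0.3497 finger 101 [0.3202 0.3219 0.3259]
0.23 15 0.3528 finger 33 [0.3529 0.3539 0.3553]
0.237 16 0.3543 finger 35 [0.3526 0.3536 0.3552]
0.245 12 0.3566 finger 33 [0.352  0.3529 0.3545]
0.252 21 0.3589 finger 38 [0.3518 0.3533 0.3545]
s13 tool y 0.3636
0.222 18 0.35 finger 90 [0.3194 0.3218 0.3254]
0.23 13 0.3524 finger 25 [0.3528 0.3533 0.3544]
0.237 14 0.3551 finger 29 [0.3527 0.3535 0.3544]
0.245 13 0.3564 finger 25 [0.3524 0.3528 0.3538]
0.252 18 0.3587 finger 31 [0.3523 0.353  0.3544]
s14 tool y 0.325
0.222 21 0.3165 finger 119 [0.2888 0.2915 0.2965]
0.23 15 0.3189 finger 17 [0.3137 0.3144 0.3159]
0.237 15 0.3195 finger 33 [0.3139 0.3146 0.3157]
0.245 14 0.3206 finger 31 [0.3141 0.3147 0.3161]
0.252 15 0.3218 finger 34 [0.3139 0.3147 0.3157]
s16 tool y 0.3116
0.222 23 0.3075 finger 88 [0.2807 0.2834 0.289 ]
0.23 13 0.3091 finger 12 [0.3009 0.3012 0.3018]
0.237 12 0.3083 finger 30 [0.3008 0.3018 0.3032]
0.245 14 0.3089 finger 32 [0.3001 0.301  0.3019]
0.252 15 0.3087 finger 31 [0.3    0.3012 0.3021]
```

```bash
python3 -m crank '[[0.0325,0,0,0],[0.0325,0,0.002,0],[0.0325,0,0.003,0],[0.0325,0,0.0035,0],[0.0325,0,0.005,0],[0.0325,0,0.006,0],[0.0325,0,0.007,0],[0.025,0,0.006,0],[0,0,0,0],[0,0,0,0]]'
cat > fm.py <<'E'
from h import *
import sys
fn=sys.argv[1]; im0,d=snap('side',fn); im=cv2.cvtColor(im0,cv2.COLOR_RGB2BGR); C=cloud('side',d)
a=im[60:280,190:410]; cv2.imwrite('pics/'+fn+'c.png',cv2.resize(a,None,fx=2.7,fy=2.7,interpolation=cv2.INTER_CUBIC))
for z in (.222,.23,.237,.245,.252,.258):
    b=(abs(C[...,2]-z)<.004)&(abs(C[...,0]-.5335)<.0035)&(C[...,1]>.27)&(C[...,1]<.4)
    f=(abs(C[...,2]-z)<.004)&(C[...,0]<.527)&(C[...,0]>.46)&(C[...,1]>.27)&(C[...,1]<.4)&(im.max(-1)>100)
    print(z,b.sum(),np.median(C[b][:,1]).round(4), 'finger',f.sum(),(np.percentile(C[f][:,1],[5,20,50]).round(4) if f.sum() else ''))
b=(C[...,2]>.078)&(C[...,2]<.095)&(C[...,0]>.52)&(C[...,0]<.62)&(C[...,1]>.2)&(C[...,1]<.26); P=C[b]; print('bar',len(P),P.mean(0).round(4))
o=robot.get_obs(); print(o['time'],o['tool_pos'].round(4),o['wrist_force'].round(1),o['width'].round(4))
E
python3 fm.py s17
```

```text
time: 23.4
tool_pos: [0.5341, 0.3634, 0.2274]
ee_rot: [3.14, -0.004, 1.572]
wrist_force: [-1.0, 0.0, 5.0]
width: 0.0002
0.222 12 0.3534 finger 89 [0.3423 0.3437 0.3467]
0.23 11 0.3545 finger 14 [0.3531 0.3536 0.3556]
0.237 11 0.3542 finger 22 [0.3525 0.3533 0.3553]
0.245 14 0.3544 finger 18 [0.3515 0.3525 0.3539]
0.252 14 0.3546 finger 17 [0.3517 0.3525 0.3544]
0.258 17 0.3539 finger 19 [0.3523 0.3536 0.3547]
bar 167 [0.568  0.2551 0.0868]Traceback (most recent call last):
  File "fm.py", line 10, in <module>
    o=robot.get_obs(); print(o['time'],o['tool_pos'].round(4),o['wrist_force'].round(1),o['width'].round(4))
                                                                                        ^^^^^^^^^^^^^^^^
AttributeError: 'float' object has no attribute 'round'
```

View pics/s17c.png

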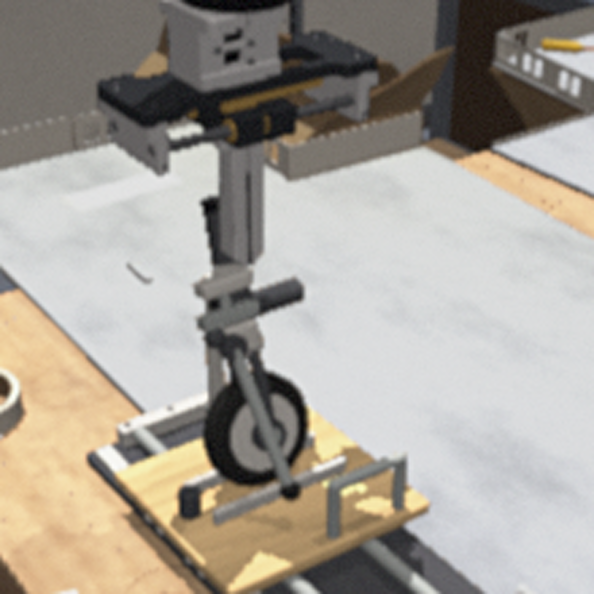

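```bash
python3 -m crank '[[-0.005,0,-0.03,0],[-0.01,0,-0.06,0],[-0.02,0,-0.1,0],[-0.02,0,-0.15,0],[0,0,-0.2,0],[0,0,0,0],[0,0,0,0],[0,0,0,0],[0,0,0,0],[0,0,0,0]]'; sed -i 's/y\]*<.26); P/y]<.26); P/; s/<.26); P=C\[b\]/<.31); P=C[b]/; s/o\[.width.\].round(4)/o["width"]/' fm.py; python3 fm.py s18
```

```text
time: 24.7
tool_pos: [0.5339, 0.3506, 0.3333]
ee_rot: [-3.14, 0.001, 1.571]
wrist_force: [0.1, -1.2, 0.8]
width: 0.0008
0.222 16 0.3728 finger 83 [0.3418 0.3436 0.3462]
0.23 17 0.3747 finger 1 [0.3953 0.3953 0.3953]
0.237 17 0.3781 finger 0 
0.245 13 0.3793 finger 1 [0.3935 0.3935 0.3935]
0.252 16 0.3819 finger 2 [0.3978 0.3979 0.3979]
0.258 20 0.3835 finger 1 [0.3978 0.3978 0.3978]
bar 208 [0.5611 0.2612 0.0865]
24.75 [0.5339 0.3506 0.3336] [ 1.2  0.2 -0.7] 0.0008376993252969152
```

View pics/s18c.png

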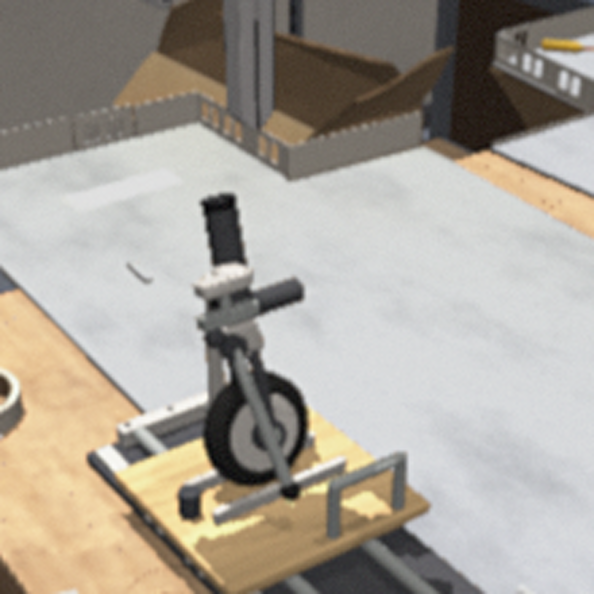

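```bash
python3 -m crank '[[-0.118,0.068,0,0],[-0.118,0.068,0,0],[-0.118,0.068,0,0],[-0.118,0.068,0,0],[0,0,0,-0.11],[0,0,0,-0.11],[0,0,0,-0.11],[0,0,0,-0.11],[0,0,0,-0.11],[0,0,0,-0.11]]' 0.15;  python3 -m crank '[[0,0,0,-0.085],[0,0,0,-0.085],[0,0,0,-0.085],[0,0,0,-0.085],[0,0,0.2,0],[0,0,0.2,0],[0,0,0.2,0],[0,0,0.2,0],[0,0,0,0],[0,0,0,0]]'; python3 fm.py s19
```

```text
time: 26.0
tool_pos: [0.5885, 0.2562, 0.334]
ee_rot: [3.142, -0.0, 2.613]
wrist_force: [0.1, 0.1, 0.2]
width: 0.0397
time: 27.25
tool_pos: [0.5892, 0.2566, 0.176]
ee_rot: [3.141, 0.002, -3.141]
wrist_force: [0.5, 0.9, 0.1]
width: 0.0399
0.222 18 0.3717 finger 85 [0.3418 0.3438 0.3465]
0.23 14 0.3757 finger 3 [0.3868 0.3879 0.3899]
0.237 13 0.378 finger 2 [0.3915 0.3918 0.3923]
0.245 16 0.3788 finger 1 [0.3968 0.3968 0.3968]
0.252 22 0.3817 finger 2 [0.3965 0.3968 0.3974]
0.258 21 0.3839 finger 1 [0.3983 0.3983 0.3983]
bar 206 [0.5611 0.2607 0.0865]
27.3 [0.5897 0.2567 0.177 ] [-0.  0.  0.] 0.03989586264940023
```

View pics/s19c.png

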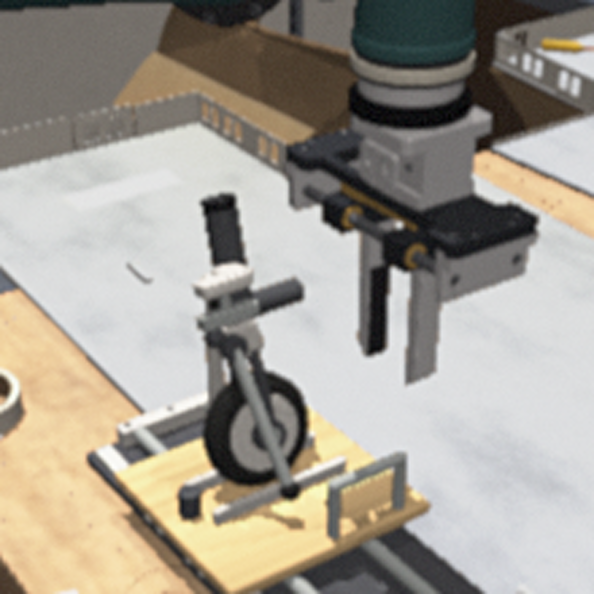

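```bash
python3 -m crank '[[0,0,0.12,0],[0,0,0.12,0],[0,0,0.12,0],[0,0,0.12,0],[0,0,0,0],[0,0,0,0],[0,0,0,0],[0,0,0,0],[0,0,0,0],[0,0,0,0]]' ; python3 fm.py s20|tail -2
```

```text
time: 28.55
tool_pos: [0.5885, 0.2563, 0.0782]
ee_rot: [3.141, 0.0, -3.141]
wrist_force: [-0.3, -0.3, 0.1]
width: 0.0396
bar 328 [0.5699 0.2566 0.0868]
28.6 [0.5884 0.2563 0.0781] [-0.1 -0.4  0.4] 0.03996822798584215
```

View pics/s20c.png

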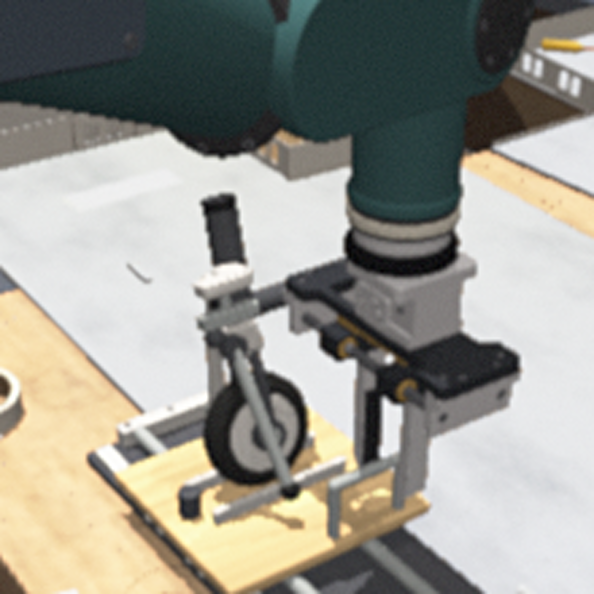

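```bash
python3 -m crank '[[0,0,0,0],[0,0,0,0],[0,0,0,0],[0,-0.015,0,0],[0,-0.02,0,0],[0,-0.02,0,0],[0,-0.02,0,0],[0,-0.02,0,0],[0,-0.01,0,0],[0,0,0,0]]' 0.7; python3 fm.py s21
```

```text
time: 29.85
tool_pos: [0.5885, 0.2349, 0.0781]
ee_rot: [-3.141, -0.0, 3.141]
wrist_force: [-0.2, 0.9, -0.1]
width: 0.0144
0.222 17 0.3505 finger 84 [0.3203 0.3217 0.325 ]
0.23 15 0.3535 finger 4 [0.3659 0.3669 0.3679]
0.237 17 0.3544 finger 4 [0.3686 0.3687 0.3701]
0.245 18 0.3572 finger 3 [0.3701 0.3707 0.3719]
0.252 20 0.3595 finger 5 [0.3703 0.3704 0.3731]
0.258 20 0.361 finger 2 [0.3705 0.3711 0.3725]
bar 324 [0.5609 0.2444 0.0871]
29.9 [0.5885 0.2351 0.0781] [ 0.4 -0.  -0.6] 0.014184211826587589
```

```bash
python3 -m crank '[[0,0,0,0],[0,0,0,0],[0,0,-0.15,0],[0,0,-0.22,0],[0,0,-0.22,0],[0,0,-0.22,0],[0,0,-0.22,0],[0,0,-0.22,0],[0,0,0,0.1],[0,0,0,0.1]]' 0.15; python3 -m crank '[[0,0,0,0.1],[0,0,0,0.1],[0,0,0,0.1],[0,0,0,0.1],[0,0,0,0.1],[0,0,0,0.1],[0,0,0,0.1],[0,0,0,0.1],[0,0,0,0],[0,0,0,0]]' -1; python3 fm.py s22; python3 t.py top22
```

```text
time: 31.15
tool_pos: [0.5887, 0.2355, 0.3293]
ee_rot: [3.14, 0.002, 2.823]
wrist_force: [-0.2, -0.5, -0.0]
width: 0.0397
time: 32.4
tool_pos: [0.5885, 0.2353, 0.3281]
ee_rot: [-3.142, -0.0, 1.573]
wrist_force: [0.5, 0.2, 0.3]
width: 0.0941
0.222 19 0.3505 finger 86 [0.32   0.3216 0.3235]
0.23 14 0.3525 finger 1 [0.3673 0.3673 0.3673]
0.237 14 0.3555 finger 2 [0.3706 0.371  0.3717]
0.245 19 0.3576 finger 0 
0.252 19 0.36 finger 2 [0.3718 0.3722 0.3731]
0.258 21 0.3617 finger 1 [0.3745 0.3745 0.3745]
bar 251 [0.5571 0.2497 0.0869]
32.45 [0.5885 0.2353 0.3281] [-0.2 -0.3  0.9] 0.09379668724282635
cap 225 [0.5328 0.3701 0.2554] [0.5206 0.3575 0.2504] [0.5467 0.3844 0.2611]
0.49 52 [0.4902 0.3198 0.1931] 0.3117 0.3287
[1.09 0.57 0.35]
```

```bash
python3 -m crank '[[0.168,-0.066,0,0],[0.168,-0.066,0,0],[0.168,-0.066,0,0],[0.167,-0.067,0,0],[0,0,0.1,0],[0,0,0.1,0],[0,0,0.1,0],[0,0,0.1,0],[0,0,0.1,0],[0,0,0.008,0]]'; python3 -m crank '[[0,0,0,0],[0,0,0,0],[0,0,0,0],[0,0,0,0],[0,0,0,0],[0,0,0,0],[0,0,0,0],[0,0,0,0],[0,0,0,0],[0,0,0,0]]' 1; python3 fm.py s23
```

```text
time: 33.75
tool_pos: [0.5346, 0.369, 0.2243]
ee_rot: [-3.138, 0.002, 1.572]
wrist_force: [-1.0, 0.8, 0.0]
width: 0.0938
time: 35.0
tool_pos: [0.5349, 0.3695, 0.2264]
ee_rot: [-3.14, 0.0, 1.571]
wrist_force: [-3.8, -0.3, 0.2]
width: 0.0256
0.222 18 0.3503 finger 94 [0.3201 0.3217 0.3258]
0.23 15 0.3528 finger 27 [0.3575 0.3589 0.36  ]
0.237 15 0.3549 finger 24 [0.3582 0.3592 0.3604]
0.245 16 0.3561 finger 28 [0.3581 0.3593 0.3607]
0.252 19 0.3584 finger 29 [0.358  0.3586 0.3603]
0.258 19 0.3605 finger 30 [0.3584 0.3593 0.3605]
bar 256 [0.5571 0.2502 0.0868]
35.05 [0.5349 0.3694 0.2264] [-4.  -1.7 -0.7] 0.025793187002540477
```

View pics/s23c.png

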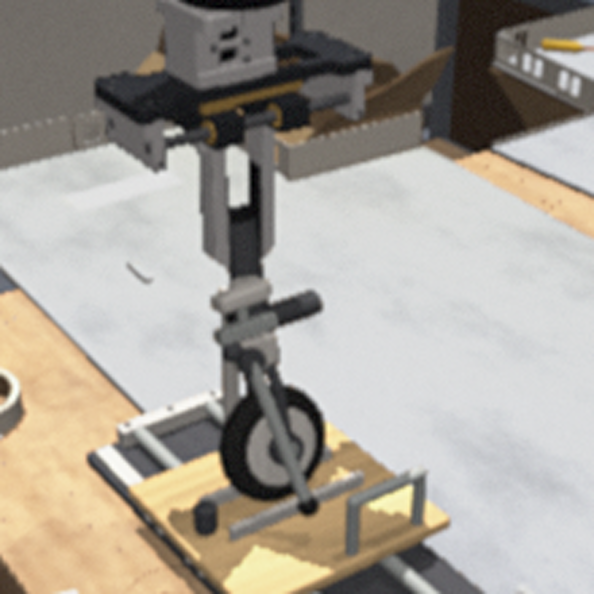

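```bash
python3 -m crank '[[-0.02,-0.002,-0.005,0],[-0.02,0,-0.005,0],[-0.02,0,-0.005,0],[-0.02,0,-0.004,0],[-0.02,0,-0.004,0],[0,0,0,0],[0,0,0,0],[0,0,0,0],[0,0,0,0],[0,0,0,0]]'; python3 fm.py s24
```

```text
time: 36.3
tool_pos: [0.535, 0.3492, 0.2306]
ee_rot: [-3.141, 0.001, 1.571]
wrist_force: [-0.8, 0.8, -7.2]
width: 0.0256
0.222 20 0.3333 finger 116 [0.3034 0.3054 0.3102]
0.23 11 0.3352 finger 17 [0.3384 0.3393 0.3406]
0.237 14 0.3367 finger 26 [0.3381 0.3394 0.34  ]
0.245 13 0.338 finger 30 [0.3377 0.3383 0.3405]
0.252 12 0.3386 finger 30 [0.3383 0.3391 0.3402]
0.258 19 0.341 finger 33 [0.3384 0.3391 0.3407]
bar 276 [0.5566 0.2537 0.0865]
36.35 [0.535  0.3492 0.2306] [-0.9  1.3 -6.8] 0.025491411464919896
```

```bash
sed -i 's/<.31); P=C/<.25); P=C/' fm.py; python3 -m crank '[[-0.02,0,0,0],[-0.02,0,0,0],[-0.02,0,0,0],[-0.02,0,0,0],[-0.02,0,0,0],[-0.02,0,0,0],[-0.02,0,0,0],[0,0,0,0],[0,0,0,0],[0,0,0,0]]'; python3 fm.py s25
```

```text
time: 37.6
tool_pos: [0.5355, 0.3213, 0.2331]
ee_rot: [3.139, -0.001, 1.571]
wrist_force: [-2.3, 1.9, 6.4]
width: 0.0256
0.222 23 0.3104 finger 95 [0.2839 0.2852 0.2911]
0.23 16 0.3119 finger 12 [0.3096 0.311  0.3118]
0.237 12 0.3123 finger 30 [0.3096 0.3109 0.3121]
0.245 17 0.3121 finger 32 [0.3107 0.3115 0.3127]
0.252 15 0.3122 finger 26 [0.3102 0.3109 0.3125]
0.258 15 0.3125 finger 31 [0.3101 0.3108 0.312 ]
bar 178 [0.5686 0.2327 0.0869]
37.65 [0.5354 0.3213 0.2332] [-1.9  3.   5.8] 0.025376370454637504
```

View pics/s25c.png

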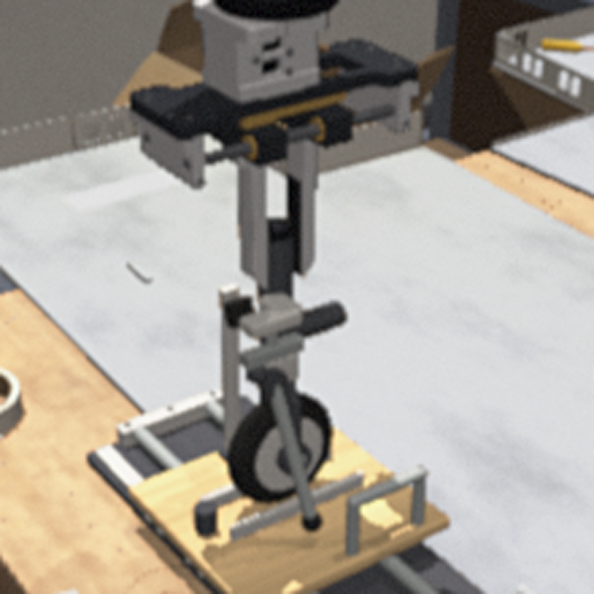

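```bash
python3 -m crank '[[-0.01,0,0,0],[-0.01,0,0,0],[-0.01,0,0,0],[-0.01,0,0,0],[0,0,0,0],[0,0,0,0],[0,0,0,0],[0,0,0,0],[0,0,0,0],[0,0,0,0]]'; python3 fm.py s26
```

```text
time: 38.9
tool_pos: [0.5355, 0.3133, 0.2332]
ee_rot: [3.139, -0.001, 1.571]
wrist_force: [-1.9, 1.7, 6.3]
width: 0.0256
0.222 23 0.3036 finger 63 [0.2773 0.2808 0.2862]
0.23 15 0.3047 finger 9 [0.3018 0.3025 0.3038]
0.237 16 0.3055 finger 30 [0.3025 0.3038 0.3044]
0.245 13 0.3052 finger 28 [0.3022 0.3029 0.3045]
0.252 13 0.3051 finger 33 [0.3026 0.3033 0.3045]
0.258 17 0.3051 finger 29 [0.3025 0.3035 0.3047]
bar 180 [0.5684 0.2328 0.0867]
38.95 [0.5355 0.3133 0.2331] [-2.1  1.2  5.7] 0.025095581981550544
```

View pics/s26c.png

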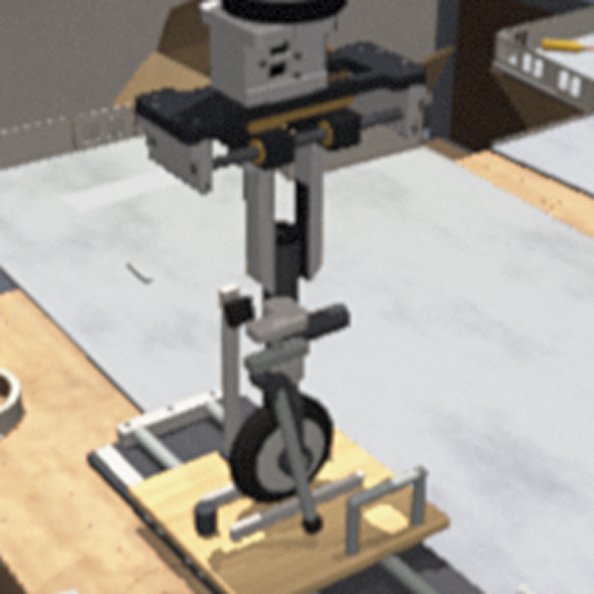

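```bash
python3 -m crank '[[-0.004,0,0,0],[0,0,0,0],[0,0,0,0],[0,0,0,0],[0,0,0,0],[0,0,0,0],[0,0,0,0],[0,0,0,0],[0,0,0,0],[0,0,0,0]]'; python3 fm.py s27
python3 - <<'E'
from h import *
def slope(fn):
    C=cloud('side',np.load('pics/'+fn+'.npy'))
    b=(C[...,2]>.222)&(C[...,2]<.256)&(abs(C[...,0]-.5335)<.004)&(C[...,1]>.29)&(C[...,1]<.4)
    P=C[b]; p=np.polyfit(P[:,2],P[:,1],1); r=P[:,1]-np.polyval(p,P[:,2]); k=abs(r)<.003; p=np.polyfit(P[k,2],P[k,1],1); return np.arctan(p[0]),k.sum()
for f in ('s11','s18','s22','s24','s25','s26','s27'): print(f,slope(f))
E
```

```text
time: 40.2
tool_pos: [0.5355, 0.3125, 0.2331]
ee_rot: [3.139, -0.001, 1.571]
wrist_force: [-2.4, 2.0, 6.8]
width: 0.0256
0.222 21 0.3037 finger 57 [0.2787 0.2813 0.2866]
0.23 14 0.3047 finger 12 [0.3017 0.3022 0.3037]
0.237 14 0.3049 finger 33 [0.3018 0.3023 0.3038]
0.245 16 0.3047 finger 32 [0.3009 0.3022 0.3038]
0.252 13 0.3046 finger 28 [0.3013 0.3017 0.3029]
0.258 14 0.3039 finger 35 [0.3017 0.3025 0.3032]
bar 179 [0.5685 0.2327 0.0869]
40.25 [0.5355 0.3125 0.2332] [-1.1  2.1  7.1] 0.025573325614047206
s11 (np.float64(0.3322977993915372), np.int64(52))
s18 (np.float64(0.30390619542127895), np.int64(63))
s22 (np.float64(0.33141249403156176), np.int64(53))
s24 (np.float64(0.15930380328628338), np.int64(70))
s25 (np.float64(0.04113799979382832), np.int64(68))
s26 (np.float64(0.015239853263471277), np.int64(71))
s27 (np.float64(-0.0053253428133326515), np.int64(64))
```

```bash
python3 -c "
from h import *
print(robot.close_job()); o=robot.get_obs(); print(o['time'],o['width'],o['tool_pos'])"
```

```text
the job is handed in; nothing more can be done
None
the job is handed in; nothing more can be done
```

I handed the job in at about 40 s with the carrier in the middle station, the kickstand down and the frame held upright. One mistake along the way pushed the carrier well past the station before I pulled it back.

**Carrier and kickstand:** I pushed the carrier to the middle detent; the camera showed 59.7 mm of travel. I then pressed the kickstand leg down until it snapped over, and the side picture showed it down with the frame still on its rest.

**First try at standing the frame:** I had the grip about 7 mm off-centre on the pads, so I tried to lower the frame back and grip again. The tube slipped out of the pads, and the tool pushed the carrier on to about 82 mm. The limit is 90 mm. I measured this only after it had stopped, so I can't rule out a brief peak closer to the limit.

**Recovery:** I hooked the push bar and pulled the carrier back into the middle detent, and the top camera gave 59.7 mm again. I then gripped the tube again, better centred, and stood the frame up.

**Last checks before handing in:**

| Check | Result |
|---|---|
| Push bar in the side view | Within 0.5 mm of its middle-station position |
| Kickstand | Down in the last side picture viewed, one call earlier |
| Frame lean from tube slope | About 0.00 rad |
| Frame lean from tube position | About -0.01 rad |
| Finger opening on the 26 mm tube | 25.6 mm |
| Slip over the final second | About 0.5 mm, with the tube following a 0.8 mm last nudge |

- **Off-centre grip:** the tube still sits roughly 5–7 mm off the pads' centre towards +y.
- **Camera disagreement:** the two cameras differed by 2–5 mm on where the tube is across the pads.
- **Not measured:** I didn't measure the grip force directly, and I didn't measure the loose items again, though no move went near them.

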